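# Draw the gate of the bead chute and catch the toggle beads

## Robot

A 7-joint arm with a two-finger parallel gripper is mounted at the origin on the work surface. World frame = base frame: x ahead of the robot, y to its left, z up, the work surface at z = 0. Lengths are in m, angles in rad, forces in N, time in s.
With the tool pointing down it reaches from about 0.425 to 0.875 m from the base axis. Payload 4.7 kg.
Tool frame: the origin (TCP) lies midway between the tips of the shut fingers; the grasp point (between the pads) lies 19 mm behind it; z points along the fingers, y is the line along which they close (so a half turn about z gives the same grasp; the last joint's range is limited). The gripper opens to 87 mm and grips with 3 to 60 N. Pads are 19 mm wide; open, the fingers measure 117 mm over their backs; the gripper's body (75 mm by 190 mm) begins 51 mm behind the grasp point.
Start: joints at [-1.141, 0.321, -0.07, 1.45, 0.023, 1.371, -0.057], TCP at [0.263, 0.595, 0.223] pointing down, gripper open.
Joint ranges: [-2.86, 2.86], [-0.3, 2.09], [-1.38, 1.24], [0.06, 2.45], [-1.56, 4.7], [0.09, 2.05], [-2.69, 2.69]. Speed limits (rad/s): [2.57, 2.57, 3.14, 3.14, 3.14, 3.14, 3.14].

## Interface

Orientations are given as a rotation vector (axis times angle).
In Python, from bench import ctrl gives the robot as it stands. The module is installed in compiled form; this text tells all that it offers.
- The arm moves only by the tool carry_out, never from a script. Its argument "steps" is a list of rows, each a list of 7 numbers: the turn, a rotation vector about the world's x, y, z in degrees, then the shift along the world's x, y, z in cm, then the opening, from 0 (shut) to 1 (fully open). A call has 1 to 12 rows; each row is the pose to reach, as a shift and turn from the pose commanded when the call began; what a row does not reach only later rows make up. A row lasts 1/10 s, in which the tool goes at most 50 mm and 8.59 degrees, less where a joint would pass 70% of its speed; a pose out of reach is approached as far as the arm can. A call with a gripper value outside its range is refused whole. The fingers move at their own pace and stop on an object; "squeeze" is the grip in N (left out, the last holds). Time passes only in rows, so rows that repeat a pose let the fingers close. It gives the time, the measured TCP pose, the force, the opening and the grip force at its end, in the units of the state.
- ctrl.get_state(): the state, without advancing time (a new reading comes with each control period).
- ctrl.get_image(name): name is "side" or "top"; returns a dict with "pixels" (384x512x3 uint8, red, green, blue), "camera_matrix" (3x3 intrinsics, pixels), "cam_to_world" (4x4, takes a point from camera to world coordinates). Camera axes: x right, y down, z forward; pixel columns grow to the right and rows downward; lengths in m; the calibration is good to about 2 mm. A picture is of the moment at which its call begins. There is no depth.
- ctrl.close_job(): hands the job in; it is judged then, once.
The state is a dict: "time": time; "joint_positions": joint angles; "qd": joint speeds; "joint_torque": joint torques, N m; "position": TCP position; "tool_rot": TCP orientation; "ft_force": force on the tool from outside, world axes, zero at the start; "torque": the same for the moment, N m; "grip_width": opening from 0.0 (shut) to 1.0 (fully open); "grip_force": force on a finger pad.
Only numpy, scipy, OpenCV 4.12 (cv2) and the standard library are available. Lean on these libraries where they do the work, as an engineer would, in place of code of your own. Each camera call takes 0.05 s, during which the arm holds its last target. There are 200 camera calls.

## Task

Set the empty grey tray on the desk under the mouth of the wooden bead chute and let go of it; then draw the metal gate panel straight up out of its slots, so that all three wooden toggle beads slide down into the tray. Stand the gate upright in the slot of the wooden rack, just as it stood in the chute, and then put the tray, with all three beads in it, back on the middle of the pale flat mat, upright. Leave the glass, spool, phone and scissors where they are.

Things in the scene. Friction and masses are not known exactly. Their poses are not given: they have to be found in the camera images.
- dispenser: Fixed plywood bead chute, 168 mm long (x -45 to +123) by 112 mm wide. Origin on the desk straight below the middle of the gate slot; z up; -x is downhill. 84 mm wide inside; the floor rises to +x at 33 degrees, 90 mm high at x = 0. Wall tops: 190 mm high for x +6 to +115 (down to the desk), 145 mm for x -45 to -6, back wall 215 mm at x = +119. Below x = +5 the desk under it is free for the tray.
- mouth (a point): Middle of the lower end of the chute floor, where the beads fall off: (-45, 0, 61) mm in the dispenser's frame. The chute's underside is 55 mm above the desk here.
- slot (a point): Middle of the line on which the gate's lower edge rests, (0, 0, 94) mm in the dispenser's frame. A vertical groove in each side wall, 11.5 mm wide (x) and 8 mm deep (y), 100 mm from groove bottom to groove bottom, guides the gate.
- gate: Aluminium panel, 8 mm thick (x), 96 mm wide (y), 125 mm high (z), about 0.16 kg, standing in the chute's grooves and holding the beads back. Origin at its centre. Its top edge is 219 mm above the desk, 29 mm above the walls beside it: pinch it across the thickness. It must rise about 100 mm to leave the grooves.
- bead0: Chunky dark-wood toggle bead, a rounded bar 64 mm long (y) by 30 mm (x) by 26 mm (z), about 30 g, origin at its centre; number 1 of 3 in line behind the gate, lying across the chute floor. The three are alike.
- bead1: Chunky dark-wood toggle bead, a rounded bar 64 mm long (y) by 30 mm (x) by 26 mm (z), about 30 g, origin at its centre; number 2 of 3 in line behind the gate, lying across the chute floor. The three are alike.
- bead2: Chunky dark-wood toggle bead, a rounded bar 64 mm long (y) by 30 mm (x) by 26 mm (z), about 30 g, origin at its centre; number 3 of 3 in line behind the gate, lying across the chute floor. The three are alike.
- tray: Loose grey plastic tray, 140 mm (x) by 130 mm (y), rim 42 mm high, about 0.18 kg, on the mat at the start. Origin: centre of its underside. Inside: x -60 to +65, y -60 to +60 mm, floor 5 mm thick. In the middle of its -x side the wall is raised into a grip 10 mm thick (centre x = -65 mm), 70 mm wide (y), 93 mm high: pinch it from above, across x.
- mat: Fixed pale mat lying flat on the desk, 190 mm (x) by 180 mm (y) by 3 mm thick, origin at the centre of its underside.
- rack: Fixed wooden panel rack: base 90 mm (x) by 140 mm (y) by 8 mm; two upright cheeks 130 mm long (y), 12 mm thick, tops 58 mm above the desk. Between them one slot along y, 18 mm wide (x -9 to +9), open at ends and top, floor 8 mm above the desk. Origin on the desk under the middle of the slot.
- glass: Bystander: empty drinking glass, 80 mm across, 85 mm high, origin at the centre of its underside. Leave alone.
- spool: Bystander: pale spool of cord standing upright, 60 mm across, 54 mm high, origin at the centre of its underside. Leave alone.
- phone: Bystander: black phone lying flat, 150 by 72 by 9 mm, origin at the centre of its underside. Leave alone.
- scissors: Bystander: scissors lying flat, 165 mm long, 10 mm high, origin near the pivot on the desk. Leave alone.
There are look-alikes about, which are no part of the job. Leave any purple or yellow look-alike of the tray alone.

How it is judged:
On the way, in this order (a step that is already met when the one before it is completed fails the run):
1. the tray stands upright on the desk, let go, with the chute's mouth over its inside, and the gate still down in its slots (x of mouth in the frame of tray between -0.062 and 0.067 m and y of mouth in the frame of tray between -0.06 and 0.06 m and height (world z) of tray below 0.006 m and angle between tray's own z axis and vertical below 0.1 rad and contact force between the fingers and tray below 0.3 N and linear speed of tray below 0.03 m/s and z of gate in the frame of dispenser below 0.17 m), for 0.2 s.
2. the gate has been drawn up clear of its slots and all three beads lie in the tray (height (world z) of gate above 0.245 m and x of bead0 in the frame of tray between -0.062 and 0.067 m and y of bead0 in the frame of tray between -0.062 and 0.062 m and z of bead0 in the frame of tray between 0.004 and 0.06 m and x of bead1 in the frame of tray between -0.062 and 0.067 m and y of bead1 in the frame of tray between -0.062 and 0.062 m and z of bead1 in the frame of tray between 0.004 and 0.06 m and x of bead2 in the frame of tray between -0.062 and 0.067 m and y of bead2 in the frame of tray between -0.062 and 0.062 m and z of bead2 in the frame of tray between 0.004 and 0.06 m), for 0.2 s.
3. the gate stands upright in the slot of the rack, let go, and all three beads are in the tray (x of gate in the frame of rack between -0.02 and 0.02 m and y of gate in the frame of rack between -0.04 and 0.04 m and z of gate in the frame of rack between 0.06 and 0.08 m and angle between the z axis of gate and the z axis of rack, either way round below 0.3 rad and contact force between the fingers and gate below 0.3 N and linear speed of gate below 0.03 m/s and x of bead0 in the frame of tray between -0.062 and 0.067 m and y of bead0 in the frame of tray between -0.062 and 0.062 m and z of bead0 in the frame of tray between 0.004 and 0.06 m and x of bead1 in the frame of tray between -0.062 and 0.067 m and y of bead1 in the frame of tray between -0.062 and 0.062 m and z of bead1 in the frame of tray between 0.004 and 0.06 m and x of bead2 in the frame of tray between -0.062 and 0.067 m and y of bead2 in the frame of tray between -0.062 and 0.062 m and z of bead2 in the frame of tray between 0.004 and 0.06 m), for 0.2 s.
At the end, for the whole second after the job is handed in: Tray upright (0.1 rad) and at rest on the mat, its centre within 45 mm of the mat's, all three beads inside it; gate released and upright (0.3 rad) in the rack slot, lower edge down on the slot floor (centre 60 to 80 mm up), within 40 mm of the middle along the slot (all of step 3 and horizontal distance between tray and mat below 0.045 m and z of tray in the frame of mat between -0.002 and 0.008 m and angle between tray's own z axis and vertical below 0.1 rad and linear speed of tray below 0.03 m/s); the robot touches nothing.
It fails at once if the glass is shifted more than 30 mm (distance of glass from where it was at the start of the episode above 0.03 m).
It fails at once if the spool is shifted more than 30 mm (distance of spool from where it was at the start of the episode above 0.03 m).
It fails at once if the phone is shifted more than 30 mm (distance of phone from where it was at the start of the episode above 0.03 m).
It fails at once if the scissors is shifted more than 30 mm (distance of scissors from where it was at the start of the episode above 0.03 m).
It also fails if it takes over 72 s, if anything falls off the work surface, if the arm or the gripper's body presses on something with over 40 N, if the wrist force passes 120 N, or if a joint passes its speed limit or range.

## Working session

There is one attempt and no reset: what is moved stays moved. The work goes in short steps, Python scripts to look and compute and a tool call to move; the robot and the scene stay as the last step left them, time stands still between calls to the robot, and variables do not carry over. Pictures are saved under pics/ and viewed, at most 10 in all, crops included, and the job is handed in when it is done.

Besides the shell and the picture viewer there is one more tool, called as name(argument=value, ...) on one line, values as JSON. carry_out: Moves the arm, as the interface text tells. Its arguments: {"type":"object","properties":{"steps":{"type":"array","items":{"type":"array","items":{"type":"number"}}},"squeeze":{"type":"number"}},"required":["steps"]}

```bash
mkdir -p pics; cat > h.py <<'E'
import numpy as np, cv2
from bench import ctrl
def grab(n,f=None):
    d=ctrl.get_image(n); 
    if f: cv2.imwrite(f,d["pixels"][:,:,::-1])
    np.savez(f"{n}.npz",**d)
    return d
def ld(n): return dict(np.load(f"{n}.npz"))
def ray(d,u,v):
    r=np.linalg.inv(d["camera_matrix"])@[u,v,1]; T=d["cam_to_world"]; return T[:3,3],T[:3,:3]@r
def plane(d,u,v,z):
    o,r=ray(d,u,v); return o+r*(z-o[2])/r[2]
def proj(d,p):
    T=d["cam_to_world"]; c=T[:3,:3].T@(np.asarray(p)-T[:3,3]); q=d["camera_matrix"]@c; return q[:2]/q[2]
def tri(d1,p1,d2,p2):
    o1,r1=ray(d1,*p1); o2,r2=ray(d2,*p2)
    s=np.linalg.lstsq(np.c_[r1,-r2],o2-o1,rcond=None)[0]
    a=o1+s[0]*r1; b=o2+s[1]*r2; return (a+b)/2, np.linalg.norm(a-b)
E
python3 - <<'E'
from h import *
for n in("side","top"):
    d=grab(n,f"pics/{n}0.png"); print(n,d["cam_to_world"].round(3),d["camera_matrix"].round(1))
print(ctrl.get_state())
a=cv2.imread("pics/side0.png");b=cv2.imread("pics/top0.png")
E
```

```text
side [[-0.981 -0.136  0.138  0.346]
 [-0.193  0.743 -0.641  0.65 ]
 [-0.015 -0.656 -0.755  0.831]
 [ 0.     0.     0.     1.   ]] [[363.4   0.  258.9]
 [  0.  363.4 198.4]
 [  0.    0.    1. ]]
top [[ 2.200e-02 -9.960e-01  8.800e-02  3.490e-01]
 [-1.000e+00 -2.200e-02  2.000e-03  4.600e-02]
 [-1.000e-03 -8.800e-02 -9.960e-01  1.583e+00]
 [ 0.000e+00  0.000e+00  0.000e+00  1.000e+00]] [[479.7   0.  251.7]
 [  0.  479.7 189.2]
 [  0.    0.    1. ]]
{'time': 0.1, 'joint_positions': array([-1.14088326,  0.32173155, -0.07008104,  1.45154609,  0.02261901,
        1.37082782, -0.05688304]), 'qd': array([-0.00157524, -0.00202869, -0.00164302, -0.00406012, -0.00089107,
       -0.00047459, -0.00115857]), 'joint_torque': array([-2.07384928e-04, -4.92572308e+01, -4.05527288e-01, -3.13397706e+01,
       -6.41373731e-02,  3.95289296e-02,  5.98193606e-05]), 'position': array([0.26240733, 0.59412918, 0.2215856 ]), 'tool_rot': array([-6.48342757e-01, -3.07371429e+00,  2.68420322e-03]), 'ft_force': array([-0.69170042,  1.37241644, -0.72935768]), 'torque': array([-0.00146166, -0.00088239,  0.0143772 ]), 'grip_force': 0.0, 'grip_width': 0.9990375098333553}
```

View pics/top0.png

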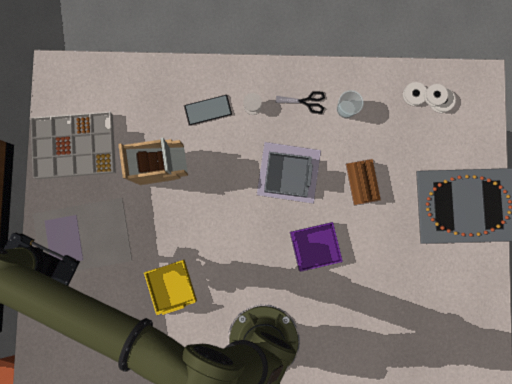

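View pics/side0.png

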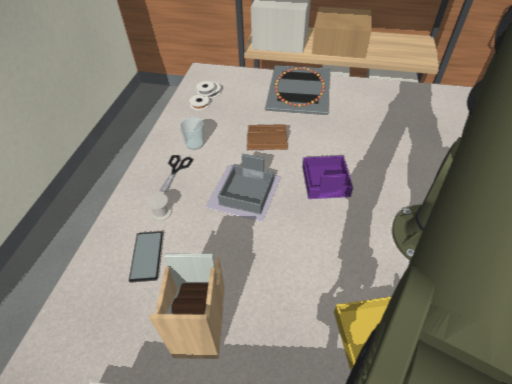

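The top view shows, at pixel (u,v):
- Chute at (152,160), with the gate at (166,155) and the mouth facing right.
- Mat with a grey tray at (290,175).
- Rack at (363,182).
- Bystanders along the top edge.

There are three tray candidates: grey (290,175), purple (316,246) and yellow (170,287). The grey one on the pale mat fits. I'll confirm it in enlarged crops.

```bash
python3 - <<'E'
from h import *
t=cv2.imread("pics/top0.png");s=cv2.imread("pics/side0.png")
A=cv2.resize(t[130:215,250:390],None,fx=5.5,fy=5.5,interpolation=cv2.INTER_CUBIC)  # 770x467
cv2.imwrite("pics/c1.png",A)
B=cv2.resize(t[130:190,112:194],None,fx=5,fy=5,interpolation=cv2.INTER_CUBIC) #410x300
C=cv2.resize(s[120:220,200:300],None,fx=3.9,fy=3.9,interpolation=cv2.INTER_CUBIC) #390
D=cv2.resize(s[245:360,145:235],None,fx=4,fy=4,interpolation=cv2.INTER_CUBIC) #360x460
im=np.zeros((600,800,3),np.uint8); im[:300,:410]=B; im[:460,420:780]=D
E=cv2.resize(s[115:155,240:300],None,fx=6,fy=6,interpolation=cv2.INTER_CUBIC);im[310:550,0:360]=E
cv2.imwrite("pics/c2.png",im); cv2.imwrite("pics/c3.png",C)
E
```

```text
(no output)
```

View pics/c1.png

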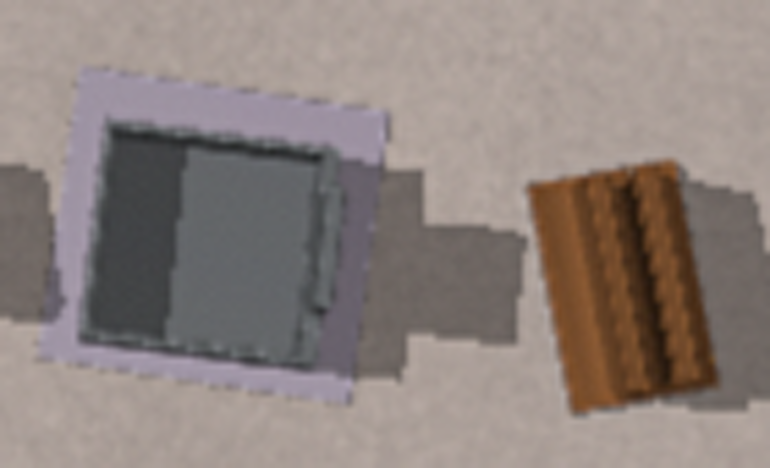

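View pics/c2.png

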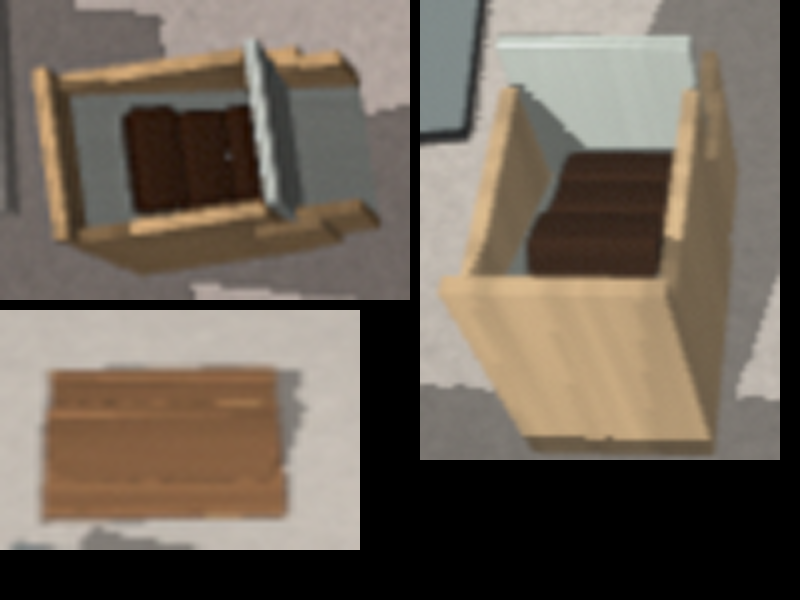

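View pics/c3.png

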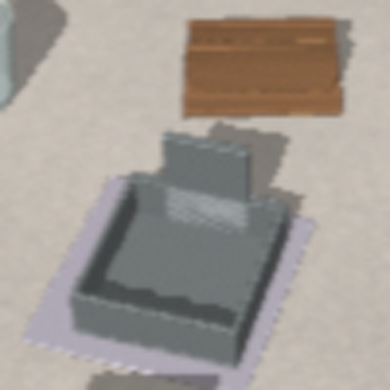

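Crop c1 confirms the grey tray on the mat. Its raised grip is on the right side (image ~(309,176)), facing -y, and the rack slot is the dark band at ~(367,181). In c2 the gate's top edge runs (162,138)-(167,173) in the top view and (165,256)-(212,255) in the side view. Next I measure.

```bash
cat >> h.py <<'E'
def big(mask):
    c,_=cv2.findContours(mask.astype(np.uint8),cv2.RETR_EXTERNAL,cv2.CHAIN_APPROX_NONE); return max(c,key=cv2.contourArea)
def rectw(d,mask,z):
    c=big(mask).reshape(-1,2); w=np.array([plane(d,u,v,z)[:2] for u,v in c],np.float32)
    (cx,cy),(a,b),ang=cv2.minAreaRect(w); return (round(cx,4),round(cy,4)),(round(a,3),round(b,3)),round(ang,1)
E
python3 - <<'E'
from h import *
t=ld("top");s=ld("side")
c1=lambda x,y:(250+x/5.5-.4,130+y/5.5-.4); c2t=lambda x,y:(112+x/5-.4,130+y/5-.4)
c2s=lambda x,y:(145+(x-420)/4-.4,245+y/4-.4); c2r=lambda x,y:(240+x/6-.4,115+(y-310)/6-.4); c3=lambda x,y:(200+x/3.9-.4,120+y/3.9-.4)
T=lambda n,a,b:print(n,*[np.round(q,4) for q in tri(t,a,s,b)])
T("gate far",c2t(250,39),c2s(499,42)); T("gate near",c2t(279,214),c2s(690,38))
T("grip far",c1(333,188),c3(165,135)); T("grip near",c1(320,311),c3(249,146))
T("tray c+y far",c1(106,122),c3(73,296)); T("tray +y near",c1(81,340),c3(240,330))
T("cheek+y farend top?",c1(590,178),c2r(52,415))
T("rack base +y far",c1(530,185),c2r(42,518)); T("rack base +y near",c1(575,412),c2r(285,515))
hsv=cv2.cvtColor(t["pixels"],cv2.COLOR_RGB2HSV); H,S,V=[hsv[...,i].astype(int) for i in range(3)]
R=np.zeros(H.shape,bool); R[150:215,342:386]=1
print("rack",rectw(t,R&(H<18)&(S>100),.008))
px=t["pixels"].astype(int); M=np.zeros(H.shape,bool); M[138:206,254:324]=1
tray=M&(px[...,1]>px[...,0]+2)&(px[...,1]<135)
print("tray",rectw(t,tray,.042))
mat=M&((px[...,2]-px[...,1]>6)|tray); print("mat",rectw(t,mat,.003))
for n,p in dict(mat=[(85,68),(388,112),(350,403),(42,358)],tray=[(106,122),(340,150),(318,366),(81,340)]).items():
    w=np.array([plane(t,*c1(*q),.003 if n=="mat" else .045)[:2] for q in p]); print(n,w.mean(0).round(4),np.linalg.norm(w-np.roll(w,1,0),axis=1).round(3),w.round(3).tolist())
w=[plane(t,*c1(*q),.058)[:2] for q in [(630,168),(665,386)]];print("slot",np.round(w,4))
w=[plane(t,*c2t(*q),z)[:2] for q,z in [((40,68),.215),((62,240),.215)]];print("back",np.round(w,4))
st=ctrl.get_state(); from scipy.spatial.transform import Rotation as Ro
print(Ro.from_rotvec(st["tool_rot"]).as_matrix().round(3))
E
```

```text
gate far [0.6118 0.3111 0.2219] 0.0016
gate near [0.5152 0.2916 0.2228] 0.0074
grip far [ 0.5622 -0.1308  0.1022] 0.001
grip near [ 0.4936 -0.1233  0.1085] 0.003
tray c+y far [ 0.6057 -0.0034  0.0498] 0.0015
tray +y near [0.4773 0.009  0.0527] 0.0003
cheek+y farend top? [ 0.5775 -0.2849  0.0614] 0.0005
rack base +y far [ 0.5805 -0.2608  0.0063] 0.001
rack base +y near [ 0.4447 -0.2885  0.0055] 0.0
rack ((0.5212, -0.3164), (0.138, 0.088), 11.6)
tray ((0.5358, -0.0776), (0.123, 0.128), 83.6)
mat ((0.5477, -0.0706), (0.189, 0.179), 82.7)
mat [ 0.5472 -0.0725] [0.178 0.185 0.178 0.187] [[0.647, 0.009], [0.624, -0.175], [0.447, -0.154], [0.47, 0.031]]
tray [ 0.5362 -0.0665] [0.13  0.139 0.128 0.139] [[0.607, -0.003], [0.594, -0.141], [0.466, -0.13], [0.478, 0.009]]
slot [[ 0.5847 -0.3089]
 [ 0.4577 -0.3294]]
back [[0.5943 0.4333]
 [0.4947 0.416 ]]
[[-0.915  0.404 -0.001]
 [ 0.404  0.915 -0.002]
 [-0.    -0.002 -1.   ]]
```

carry_out(steps=[[0,0,6,3,-5,8,1],[0,0,12,5,-10,10,1],[0,0,18,7,-15,10,1],[0,0,18.3,9,-20,10,1],[0,0,18.3,11,-25,10,1],[0,0,18.3,13,-30,10,1],[0,0,18.3,15,-34.5,10,1],[0,0,18.3,17,-39,10,1],[0,0,18.3,19,-43.5,10,1],[0,0,18.3,21,-48,10,1],[0,0,18.3,23,-52.5,10,1],[0,0,18.3,25,-57,10,1]], squeeze=30)

```text
time: 1.3
position: [0.4902, 0.0736, 0.3224]
tool_rot: [0.151, 3.138, 0.001]
ft_force: [1.1, 1.7, -0.8]
grip_width: 1.003
grip_force: 0.0
```

carry_out(steps=[[0,0,0,1,-5,0,1],[0,0,0,1.5,-10,0,1],[0,0,0,1.8,-15,0,1],[0,0,0,1.8,-15.4,0,1],[0,0,0,1.8,-15.4,-3,1],[0,0,0,1.8,-15.4,-6,1],[0,0,0,1.8,-15.4,-9,1],[0,0,0,1.8,-15.4,-12,1],[0,0,0,1.8,-15.4,-14,1],[0,0,0,1.8,-15.4,-14,1]])

```text
time: 2.3
position: [0.5055, -0.0776, 0.1794]
tool_rot: [-0.15, -3.132, 0.001]
ft_force: [-0.1, -0.6, 0.5]
grip_width: 0.999
grip_force: 0.0
```

```bash
python3 - <<'E'
from h import *
st=ctrl.get_state(); p=st["position"]
t=grab("top");s=grab("side")
for n,d in(("top",t),("side",s)):print(n,proj(d,p).round(1))
A=cv2.resize(t["pixels"][110:230,230:350,::-1],(400,400),interpolation=cv2.INTER_CUBIC)
B=cv2.resize(s["pixels"][90:220,190:320,::-1],(400,400),interpolation=cv2.INTER_CUBIC)
cv2.imwrite("pics/d1.png",np.hstack([A,B]))
E
```

```text
top [295.1 179. ]
side [256.4 148.4]
```

View pics/d1.png

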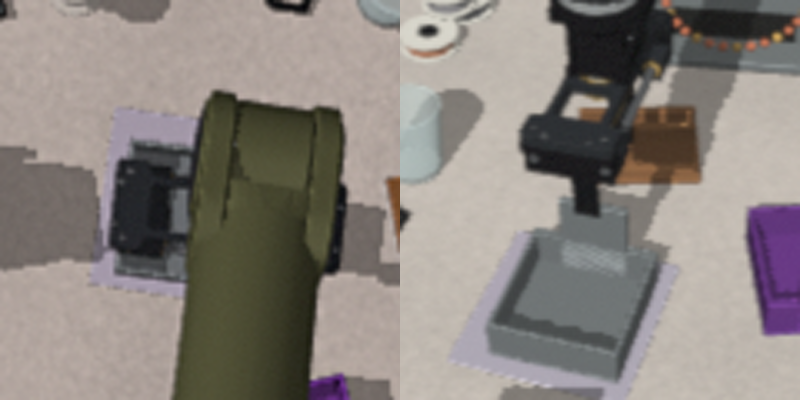

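The gripper is above the tray, its long side along the closing direction, but about 5 cm short of the goal. I'll hold still to see where the commanded pose is.

carry_out(steps=[[0,0,0,0,0,0,1],[0,0,0,0,0,0,1]])

```text
time: 2.6
position: [0.5089, -0.0784, 0.184]
tool_rot: [0.151, 3.135, 0.001]
ft_force: [1.0, 0.2, -0.4]
grip_width: 0.999
grip_force: 0.0
```

carry_out(steps=[[0,0,0,1,-2.6,0,1],[0,0,0,2.1,-5.2,0,1],[0,0,0,2.1,-5.2,-2,1],[0,0,0,2.1,-5.2,-5,1],[0,0,0,2.1,-5.2,-8,1],[0,0,0,2.1,-5.2,-10,1],[0,0,0,2.1,-5.2,-11.8,1],[0,0,0,2.1,-5.2,-11.8,1],[0,0,0,2.1,-5.2,-11.8,1]])

```text
time: 3.5
position: [0.5295, -0.1305, 0.0654]
tool_rot: [0.151, 3.137, -0.0]
ft_force: [1.6, 0.0, 1.1]
grip_width: 0.997
grip_force: 0.0
```

carry_out(steps=[[0,0,0,0,0,0,0],[0,0,0,0,0,0,0],[0,0,0,0,0,0,0],[0,0,0,0,0,0,0],[0,0,0,0,0,0,0],[0,0,0,0,0,0,0],[0,0,0,0,0,0,0],[0,0,0,0,0,0,0]], squeeze=30)

```text
time: 4.3
position: [0.5289, -0.1303, 0.0645]
tool_rot: [-0.151, -3.138, -0.0]
ft_force: [0.7, 0.8, 0.5]
grip_width: 0.359
grip_force: 0.0
```

```bash
python3 - <<'E'
from h import *
st=ctrl.get_state(); p=st["position"]; print(p,st["grip_width"],st["grip_force"])
t=grab("top");s=grab("side")
A=cv2.resize(t["pixels"][110:230,230:350,::-1],(400,400),interpolation=cv2.INTER_CUBIC)
B=cv2.resize(s["pixels"][90:220,190:320,::-1],(400,400),interpolation=cv2.INTER_CUBIC)
cv2.imwrite("pics/d2.png",np.hstack([A,B]))
E
```

```text
[ 0.52890025 -0.13034668  0.06448479] 0.35947955594103964 0.0
```

carry_out(steps=[[0,0,0,0,0,0,0],[0,0,0,0,0,0,0],[0,0,0,0,0,0,0],[0,0,0,0,0,0,0],[0,0,0,0,0,0,0],[0,0,0,0,0,0,0],[0,0,0,0,0,0,0],[0,0,0,0,0,1,0],[0,0,0,0,0,2,0],[0,0,0,0,0,3,0],[0,0,0,0,0,4,0],[0,0,0,0,0,4,0]])

```text
time: 5.6
position: [0.5303, -0.1305, 0.1066]
tool_rot: [0.151, 3.134, 0.0]
ft_force: [-0.6, 0.3, -1.6]
grip_width: 0.11
grip_force: 30.0
```

```bash
python3 - <<'E'
from h import *
st=ctrl.get_state(); p=st["position"]; print(p,st["grip_width"],st["grip_force"],st["ft_force"])
t=grab("top");s=grab("side")
A=cv2.resize(t["pixels"][110:230,230:350,::-1],(400,400),interpolation=cv2.INTER_CUBIC)
B=cv2.resize(s["pixels"][90:220,190:320,::-1],(400,400),interpolation=cv2.INTER_CUBIC)
cv2.imwrite("pics/d2.png",np.hstack([A,B]))
E
```

```text
[ 0.53034049 -0.13054311  0.10664315] 0.11005050410001897 29.99910145299509 [-0.63699746  0.34807715 -1.62978986]
```

View pics/d2.png

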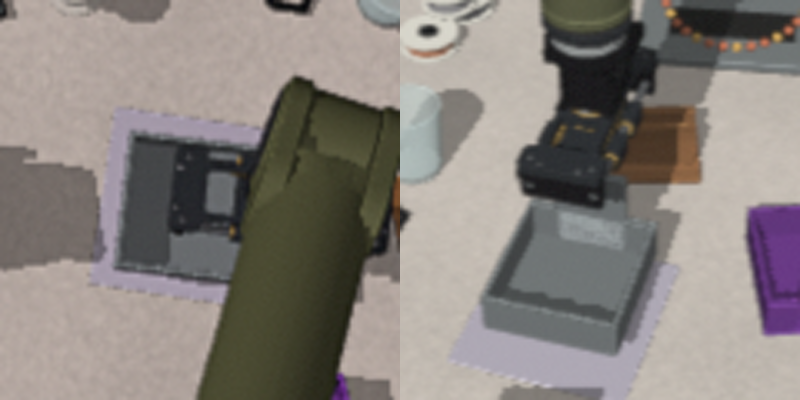

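The picture shows the tray held by its grip and level, about 4 cm up. Now to a point short of the chute, turning 16°.

carry_out(steps=[[0,0,3,1.2,4,0,0],[0,0,6,2.4,8,0,0],[0,0,9,3.6,12,0,0],[0,0,12,4.8,16,0,0],[0,0,14,6,20,0,0],[0,0,16.1,7,23.5,0,0],[0,0,16.1,7,23.5,0,0],[0,0,16.1,7,23.5,-2,0],[0,0,16.1,7,23.5,-3.4,0],[0,0,16.1,7,23.5,-3.8,0],[0,0,16.1,7,23.5,-3.8,0],[0,0,16.1,7,23.5,-3.8,0]])

```text
time: 6.9
position: [0.5992, 0.1042, 0.0669]
tool_rot: [-0.288, 3.128, 0.0]
ft_force: [0.4, 0.2, -2.3]
grip_width: 0.115
grip_force: 30.0
```

```bash
python3 - <<'E'
from h import *
st=ctrl.get_state(); p=st["position"]; print(p,st["tool_rot"],st["ft_force"])
t=grab("top");s=grab("side")
A=cv2.resize(t["pixels"][110:210,110:240,::-1],(400,308),interpolation=cv2.INTER_CUBIC)
B=cv2.resize(s["pixels"][190:370,110:300,::-1],(400,380),interpolation=cv2.INTER_CUBIC)
im=np.zeros((380,800,3),np.uint8);im[:308,:400]=A;im[:,400:]=B
cv2.imwrite("pics/d3.png",im)
E
```

```text
[0.59924115 0.10424322 0.06691462] [-2.88367084e-01  3.12783781e+00  1.57770231e-04] [ 0.42696669  0.1774692  -2.26017616]
```

View pics/d3.png

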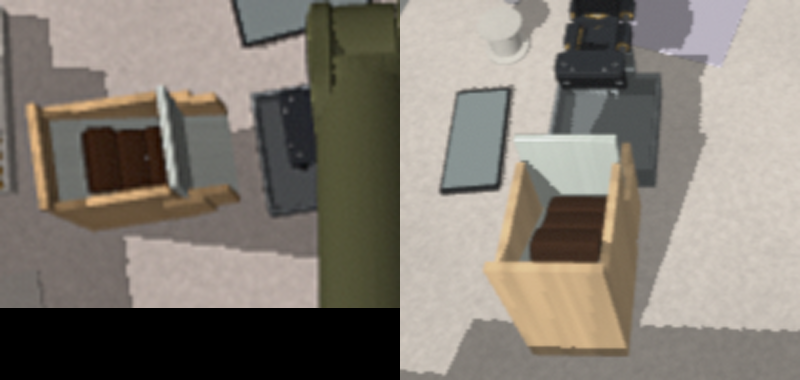

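The tray is squared up in front of the mouth and low. Sliding it under.

carry_out(steps=[[0,0,0,0,0,-0.2,0],[0,0,0,-0.2,1,-0.2,0],[0,0,0,-0.4,2,-0.2,0],[0,0,0,-0.6,3,-0.2,0],[0,0,0,-0.8,4,-0.2,0],[0,0,0,-0.9,4.9,-0.2,0],[0,0,0,-0.9,4.9,-0.2,0],[0,0,0,-0.9,4.9,-0.4,0],[0,0,0,-0.9,4.9,-0.5,0],[0,0,0,-0.9,4.9,-0.5,0]])

```text
time: 8.0
position: [0.5901, 0.1529, 0.0616]
tool_rot: [-0.288, 3.128, -0.0]
ft_force: [-0.2, 0.1, -1.7]
grip_width: 0.115
grip_force: 30.0
```

carry_out(steps=[[0,0,0,0,0,0,0.4],[0,0,0,0,0,0,0.4],[0,0,0,0,0,0,0.4],[0,0,0,0,0,0,0.4],[0,0,0,0,0,0,0.4],[0,0,0,0,0,1,0.4],[0,0,0,0,0,3,0.4],[0,0,0,0,0,5,0.4],[0,0,0,0,0,8,0.4],[0,0,0,0,0,12,0.4],[0,0,0,0,-3,16,0.4],[0,0,0,0,-6,20,0.4]])

```text
time: 9.2
position: [0.5897, 0.0939, 0.2639]
tool_rot: [-0.294, 3.127, 0.0]
ft_force: [1.5, -0.5, 0.1]
grip_width: 0.402
grip_force: 0.0
```

```bash
python3 - <<'E'
from h import *
st=ctrl.get_state(); p=st["position"]; print(p,st["ft_force"])
t=grab("top");s=grab("side")
A=cv2.resize(t["pixels"][110:210,110:240,::-1],(400,308),interpolation=cv2.INTER_CUBIC)
B=cv2.resize(s["pixels"][190:370,110:300,::-1],(400,380),interpolation=cv2.INTER_CUBIC)
im=np.zeros((380,800,3),np.uint8);im[:308,:400]=A;im[:,400:]=B
cv2.imwrite("pics/d4.png",im)
E
```

```text
[0.58968304 0.09390519 0.26393985] [ 1.47450253 -0.47457003  0.12643698]
```

View pics/d4.png

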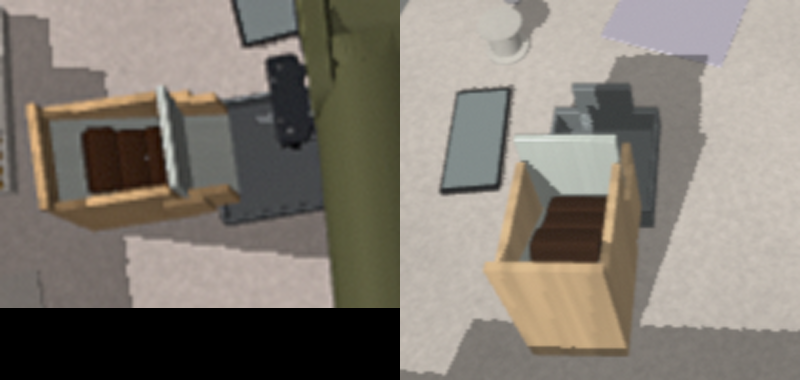

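The tray sits under the mouth, let go and parallel to the chute, with all three beads still behind the gate. Now over the gate and down.

carry_out(steps=[[0,0,0,0,0,2,0.8],[0,0,0,0,4,2,0.8],[0,0,0,-1,8,2,0.8],[0,0,0,-1.5,12,2,0.8],[0,0,0,-2,16,2,0.8],[0,0,0,-2.6,20.7,2,0.8],[0,0,0,-2.6,20.7,2,0.8],[0,0,0,-2.6,20.7,2,0.8]])

```text
time: 10.1
position: [0.5629, 0.3026, 0.281]
tool_rot: [0.295, -3.127, 0.001]
ft_force: [-1.1, -1.2, 0.4]
grip_width: 0.799
grip_force: 0.0
```

```bash
python3 - <<'E'
from h import *
st=ctrl.get_state(); print(st["position"],st["tool_rot"],st["grip_width"])
E
```

```text
[0.56290836 0.30261214 0.28095664] [ 2.95374079e-01 -3.12677510e+00  8.00375400e-04] 0.7987726664884504
```

carry_out(steps=[[0,0,0,0,0,-2,0.8],[0,0,0,0,0,-4,0.8],[0,0,0,0,0,-6,0.8],[0,0,0,0,0,-8,0.8],[0,0,0,0,0,-9.8,0.8],[0,0,0,0,0,-9.8,0.8],[0,0,0,0,0,-9.8,0.8]], squeeze=5)

```text
time: 10.8
position: [0.5645, 0.2993, 0.184]
tool_rot: [-0.287, 3.128, -0.001]
ft_force: [-0.1, 1.0, 0.6]
grip_width: 0.8
grip_force: 0.0
```

carry_out(steps=[[0,0,0,0,0,0,0],[0,0,0,0,0,0,0],[0,0,0,0,0,0,0],[0,0,0,0,0,0,0],[0,0,0,0,0,0,0],[0,0,0,0,0,0,0],[0,0,0,0,0,0,0],[0,0,0,0,0,0,0],[0,0,0,0,0,0,0],[0,0,0,0,0,0,0],[0,0,0,0,0,0,0],[0,0,0,0,0,0,0]])

```text
time: 12.0
position: [0.5637, 0.3016, 0.1835]
tool_rot: [-0.291, 3.128, 0.002]
ft_force: [-1.2, 3.4, -2.2]
grip_width: 0.098
grip_force: 5.0
```

carry_out(steps=[[0,0,0,0,0.1,0,0],[0,0,0,0,0.1,0,0],[0,0,0,0,0.1,0,0],[0,0,0,0,0.1,0.3,0],[0,0,0,0,0.1,0.6,0],[0,0,0,0,0.1,1,0],[0,0,0,0,0.1,1,0]], squeeze=35)

```text
time: 12.7
position: [0.5631, 0.3026, 0.1934]
tool_rot: [0.29, -3.127, -0.002]
ft_force: [-2.1, 4.9, -0.6]
grip_width: 0.085
grip_force: 34.7
```

carry_out(steps=[[0,0,0,0,0.1,1.5,0],[0,0,0,0,0.1,3.5,0],[0,0,0,0,0.1,6,0],[0,0,0,0,0.1,8.5,0],[0,0,0,0,0.1,11,0],[0,0,0,0,0.1,13,0],[0,0,0,0,0.1,14,0],[0,0,0,0,0.1,14,0],[0,0,0,0,0.1,14,0],[0,0,0,0,0.1,14,0],[0,0,0,0,0.1,14,0],[0,0,0,0,0.1,14,0]])

```text
time: 13.9
position: [0.5637, 0.3025, 0.3327]
tool_rot: [0.289, -3.127, 0.001]
ft_force: [-0.6, 0.4, -1.5]
grip_width: 0.087
grip_force: 34.9
```

```bash
python3 - <<'E'
from h import *
st=ctrl.get_state(); print(st["position"],st["tool_rot"],st["ft_force"],st["grip_width"])
t=grab("top","pics/e_top.png");s=grab("side","pics/e_side.png")
for n,d in(("top",t),("side",s)):
    px=d["pixels"].astype(int); m=(px[...,0]<85)&(px[...,0]>px[...,2]+12)&(px[...,0]>px[...,1]+8)
    k,l,st_,c=cv2.connectedComponentsWithStats(m.astype(np.uint8))
    for i in range(1,k):
        if st_[i][4]>25: print(n,st_[i],c[i].round(1))
# tray and chute landmarks projected
e=np.array([-.186,.983,0]); c=np.array([.5901,.1529,0])+.065*e
f=np.array([.983,.186,0])
for d in(t,s):
    print([proj(d,c+a*e+b*f+[0,0,.03]).round(0).tolist() for a in(-.06,.065) for b in(-.06,.06)])
E
```

```text
[0.56369948 0.30247774 0.33268609] [ 2.89495561e-01 -3.12704123e+00  1.19303877e-03] [-0.63977303  0.3957519  -1.47107348] 0.08721573855555881
top [  0 140   7  83 305] [  1.7 171.3]
top [193 149  26  22 399] [205.9 158.8]
top [354 163  26  39 514] [366.  183.8]
top [347 168   8  26  78] [351.1 180.5]
top [147 274  12  37  54] [152.2 292.1]
top [  0 355  15   8  76] [  8.7 358.6]
side [431   0  12  33  43] [436.2  15.1]
side [438   0  12  30  31] [443.6  14.1]
side [262 127  22   3  64] [272.5 128. ]
side [253 132  29  11 293] [267.4 137.2]
side [194 249  27  27 380] [203.5 262.3]
[[222.0, 175.0], [216.0, 139.0], [184.0, 181.0], [179.0, 145.0]]
[[231.0, 247.0], [186.0, 247.0], [229.0, 290.0], [179.0, 290.0]]
```

```bash
python3 - <<'E'
from h import *
t=cv2.imread("pics/e_top.png");s=cv2.imread("pics/e_side.png")
A=cv2.resize(t[125:200,110:250],None,fx=2.85,fy=4,interpolation=cv2.INTER_CUBIC)
A=cv2.resize(t[125:200,140:240],(400,300),interpolation=cv2.INTER_CUBIC)
B=cv2.resize(s[210:330,150:250],(400,480),interpolation=cv2.INTER_CUBIC)
im=np.zeros((480,800,3),np.uint8);im[:300,:400]=A;im[:,400:]=B;cv2.imwrite("pics/e.png",im)
E
```

```text
(no output)
```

View pics/e.png

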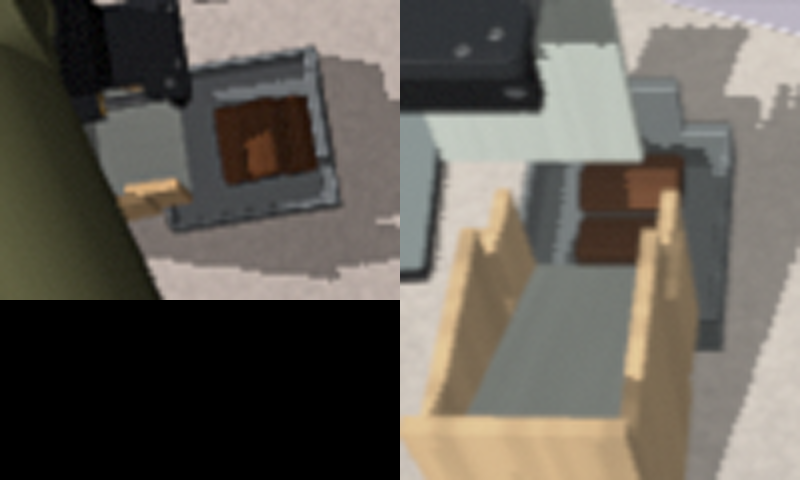

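Three beads lie side by side in the tray, around top-view (206,159), and the chute is empty. Before setting the gate down, I refine the rack slot with an intensity profile across its top plane in both views.

```bash
python3 - <<'E'
from h import *
e=np.array([-.19,.982,0]); f=np.array([.982,.19,0]); c=np.array([.521,-.3185,.058])
for n in("top","side"):
    d=ld(n); g=d["pixels"].astype(np.float32).mean(2); print(n)
    off=np.arange(-.07,.0621,.003)
    P=np.array([[proj(d,c+a*e+b*f) for b in np.linspace(-.045,.045,19)] for a in off],np.float32)
    v=cv2.remap(g,P[...,0],P[...,1],cv2.INTER_LINEAR); 
    print([(int(round(a*1000)),int(x)) for a,x in zip(off,np.median(v,1))])
    for b in(-.045,.045): # tilt check
        i=slice(0,5) if b<0 else slice(14,19)
        print(b,[int(x) for x in v[:,i].mean(1)])
E
```

```text
top
[(-70, 115), (-67, 112), (-64, 114), (-61, 115), (-58, 114), (-55, 114), (-52, 114), (-49, 114), (-46, 115), (-43, 114), (-40, 115), (-37, 116), (-34, 114), (-31, 101), (-28, 69), (-25, 55), (-22, 57), (-19, 61), (-16, 59), (-13, 53), (-10, 50), (-7, 39), (-4, 32), (-1, 32), (2, 37), (5, 48), (8, 53), (11, 55), (14, 56), (17, 54), (20, 50), (23, 37), (26, 31), (29, 33), (32, 44), (35, 59), (38, 63), (41, 60), (44, 57), (47, 55), (50, 55), (53, 56), (56, 65), (59, 85), (62, 113)]
-0.045 [114, 114, 114, 114, 114, 114, 114, 114, 114, 114, 115, 116, 114, 100, 68, 55, 56, 58, 57, 53, 48, 36, 31, 32, 38, 49, 53, 55, 56, 53, 48, 36, 31, 33, 45, 60, 66, 69, 69, 69, 72, 72, 82, 112, 140]
0.045 [141, 131, 131, 130, 124, 120, 119, 117, 116, 114, 116, 118, 117, 104, 72, 56, 58, 67, 80, 84, 85, 79, 58, 36, 35, 46, 54, 59, 69, 65, 64, 54, 41, 34, 44, 62, 67, 62, 58, 53, 56, 65, 76, 103, 133]
side
[(-70, 197), (-67, 197), (-64, 197), (-61, 197), (-58, 197), (-55, 198), (-52, 199), (-49, 199), (-46, 199), (-43, 199), (-40, 199), (-37, 199), (-34, 197), (-31, 193), (-28, 174), (-25, 153), (-22, 122), (-19, 86), (-16, 75), (-13, 66), (-10, 61), (-7, 58), (-4, 57), (-1, 58), (2, 60), (5, 65), (8, 70), (11, 68), (14, 66), (17, 63), (20, 60), (23, 58), (26, 57), (29, 57), (32, 58), (35, 58), (38, 59), (41, 59), (44, 60), (47, 60), (50, 60), (53, 60), (56, 60), (59, 61), (62, 61)]
-0.045 [134, 133, 133, 132, 131, 131, 131, 131, 131, 131, 131, 130, 129, 126, 117, 101, 87, 73, 69, 65, 61, 57, 57, 58, 60, 65, 71, 70, 67, 62, 58, 57, 57, 57, 58, 58, 59, 60, 61, 61, 61, 61, 61, 61, 61]
0.045 [199, 199, 199, 199, 199, 200, 201, 201, 200, 200, 199, 200, 199, 197, 186, 171, 139, 115, 110, 105, 98, 95, 97, 97, 96, 90, 86, 86, 87, 90, 85, 76, 72, 67, 62, 59, 59, 59, 59, 60, 60, 61, 61, 61, 61]
```

carry_out(steps=[[0,0,0,-0.2,-3,0,0],[0,0,0,-0.5,-7.5,0,0],[0,0,0,-0.9,-12,0,0],[0,0,0,-1.2,-16.5,0,0],[0,0,0,-1.5,-21,0,0],[0,0,0,-1.8,-25.5,0,0],[0,0,0,-2.1,-30,0,0],[0,0,0,-2.4,-34.5,0,0],[0,0,0,-2.7,-39,0,0],[0,0,0,-3,-43.5,0,0],[0,0,0,-3.3,-48,0,0],[0,0,1,-3.3,-50,0,0]])

```text
time: 15.2
position: [0.529, -0.2033, 0.3342]
tool_rot: [-0.306, 3.126, -0.004]
ft_force: [-0.4, 0.6, -1.3]
grip_width: 0.089
grip_force: 34.9
```

carry_out(steps=[[0,0,0,-0.3,-4,0,0],[0,0,0,-0.6,-8,0,0],[0,0,0,-0.9,-11,0,0],[0,0,0,-0.9,-11,0,0],[0,0,0,-0.9,-11,-5,0],[0,0,0,-0.9,-11,-10,0],[0,0,0,-0.9,-11,-13,0],[0,0,0,-0.9,-11,-13,0],[0,0,0,-0.9,-11,-13,0]])

```text
time: 16.1
position: [0.5225, -0.3069, 0.2044]
tool_rot: [-0.318, 3.125, -0.0]
ft_force: [-0.3, -0.0, -0.5]
grip_width: 0.093
grip_force: 35.0
```

```bash
python3 - <<'E'
from h import *
P=[]
for i in range(3):
    s=grab("side"); st=ctrl.get_state(); P.append(st["position"])
print(np.mean(P,0),st["tool_rot"],st["grip_width"],st["ft_force"])
# gate face mask in side view
px=s["pixels"].astype(int); m=(px[...,1]>px[...,0]+5)&(px[...,1]>150); m[:, :200]=0; m[250:]=0
k,l,q,c=cv2.connectedComponentsWithStats(m.astype(np.uint8)); i=1+np.argmax(q[1:,4]); print(q[i],c[i])
print(cv2.boxPoints(cv2.minAreaRect(big(l==i))))
e=np.array([-.2,.98,0]);f=np.array([.98,.2,0]);p=np.mean(P,0)
print([proj(s,[*(p+b*f+.004*e)[:2],p[2]+z]).round(1).tolist() for z in(-.0895,.0355) for b in(-.048,.048)])
E
```

```text
[ 0.52333735 -0.30791233  0.20605294] [-0.31695819  3.12164729 -0.0031427 ] 0.09444478920246328 [-0.15855583 -1.28106145 -1.48455334]
[250  81  30  35 689] [263.79100145 101.77358491]
[[250.  81.]
 [279.  81.]
 [279. 115.]
 [250. 115.]]
[[280.3, 116.5], [250.6, 117.0], [281.5, 81.8], [249.2, 82.4]]
```

carry_out(steps=[[0,0,0,-0.2,-1.3,0,0],[0,0,0,-0.2,-1.3,0,0],[0,0,0,-0.2,-1.3,-2,0],[0,0,0,-0.2,-1.3,-4,0],[0,0,0,-0.2,-1.3,-5,0],[0,0,0,-0.2,-1.3,-5.5,0],[0,0,0,-0.2,-1.3,-6,0],[0,0,0,-0.2,-1.3,-6.5,0],[0,0,0,-0.2,-1.3,-7,0],[0,0,0,-0.2,-1.3,-7,0]])

```text
time: 17.25
position: [0.5197, -0.3201, 0.1331]
tool_rot: [0.317, -3.125, -0.001]
ft_force: [-0.3, -0.2, -2.1]
grip_width: 0.088
grip_force: 35.0
```

carry_out(steps=[[0,0,0,0,0,-1,0],[0,0,0,0,0,-2,0],[0,0,0,0,0,-2.8,0],[0,0,0,0,0,-3.2,0],[0,0,0,0,0,-3.5,0],[0,0,0,0,0,-3.5,0]])

```text
time: 17.85
position: [0.5199, -0.3204, 0.0983]
tool_rot: [0.317, -3.125, -0.0]
ft_force: [-0.5, -0.7, -1.7]
grip_width: 0.096
grip_force: 35.0
```

carry_out(steps=[[0,0,0,0,0,-0.1,0],[0,0,0,0,0,-0.15,0],[0,0,0,0,0,-0.15,0]])

```text
time: 18.15
position: [0.5202, -0.3206, 0.0976]
tool_rot: [-0.317, 3.125, -0.0]
ft_force: [-0.3, 1.0, -0.1]
grip_width: 0.085
grip_force: 35.0
```

carry_out(steps=[[0,0,0,0,0,0,0.2],[0,0,0,0,0,0,0.2],[0,0,0,0,0,0,0.4],[0,0,0,0,0,0,0.6],[0,0,0,0,0,0,0.6],[0,0,0,0,0,0,0.6],[0,0,0,0,0,2,0.6],[0,0,0,0,0,5,0.6],[0,0,0,0,0,9,0.6],[0,0,0,0,0,13,0.6],[0,0,0,0,5,13,0.6],[0,0,0,0,10,13,0.6]])

```text
time: 19.35
position: [0.5201, -0.2216, 0.2287]
tool_rot: [-0.309, 3.123, -0.003]
ft_force: [1.4, 0.3, -0.5]
grip_width: 0.597
grip_force: 0.0
```

```bash
python3 - <<'E'
from h import *
s=grab("side"); st=ctrl.get_state();print(st["position"],st["tool_rot"])
px=s["pixels"].astype(int); m=(px[...,1]>px[...,0]+5)&(px[...,1]>130); m[:, :225]=0; m[200:]=0;m[:,310:]=0
k,l,q,c=cv2.connectedComponentsWithStats(m.astype(np.uint8))
for i in range(1,k):
    if q[i][4]>60: print(q[i],c[i])
e=np.array([-.2,.98,0]);f=np.array([.98,.2,0]);p=np.array([.52,-.3204,0])
print([proj(s,[*(p+b*f+.004*e)[:2],z]).round(1).tolist() for z in(.058,.133) for b in(-.048,.048)])
E
```

```text
[ 0.5217541  -0.20883272  0.22722382] [-0.33026079  3.12261601  0.0122207 ]
[253 108  29  21 503] [266.31809145 118.66799205]
[[281.3, 128.7], [252.9, 129.2], [282.0, 110.1], [252.2, 110.6]]
```

The gate stands in the rack: top edge at side v≈108, predicted 110. Now back to the tray.

carry_out(steps=[[0,0,0,0.5,4,0,0.6],[0,0,0,1.2,8,0,0.6],[0,0,0,2,12.5,0,0.6],[0,0,0,3,17,0,0.6],[0,0,0,4,21.5,0,0.6],[0,0,0,5,26,0,0.6],[0,0,-1,6,30,0,0.6],[0,0,-1,6.5,33,0,0.6],[0,0,-1,7,35,0,0.6],[0,0,-1,7,35,0,0.6],[0,0,-1,7,35,0,0.6],[0,0,-1,7,35,0,0.6]])

```text
time: 20.6
position: [0.5901, 0.1269, 0.2272]
tool_rot: [-0.284, 3.129, -0.001]
ft_force: [-0.2, 0.2, 0.7]
grip_width: 0.597
grip_force: 0.0
```

carry_out(steps=[[0,0,0,0,2.6,0,0.6],[0,0,0,0,2.6,0,0.6],[0,0,0,0,2.6,-4,0.6],[0,0,0,0,2.6,-8,0.6],[0,0,0,0,2.6,-11,0.6],[0,0,0,0,2.6,-14,0.6],[0,0,0,0,2.6,-16,0.6],[0,0,0,0,2.6,-16.4,0.6],[0,0,0,0,2.6,-16.4,0.6]], squeeze=40)

```text
time: 21.5
position: [0.5899, 0.1542, 0.063]
tool_rot: [0.287, -3.128, 0.001]
ft_force: [0.1, -0.0, 0.2]
grip_width: 0.602
grip_force: 0.0
```

carry_out(steps=[[0,0,0,0,0,0,0],[0,0,0,0,0,0,0],[0,0,0,0,0,0,0],[0,0,0,0,0,0,0],[0,0,0,0,0,0,0],[0,0,0,0,0,0,0],[0,0,0,0,0,0,0],[0,0,0,0,0,0,0],[0,0,0,0,0,0,0],[0,0,0,0,0,0,0]])

```text
time: 22.5
position: [0.5902, 0.155, 0.0632]
tool_rot: [-0.289, 3.128, -0.001]
ft_force: [0.0, -3.9, 1.9]
grip_width: 0.114
grip_force: 40.0
```

carry_out(steps=[[0,0,0,0,0,0.2,0],[0,0,0,0,0,0.4,0],[0,0,0,0.2,-1,0.4,0],[0,0,0,0.5,-2.5,0.4,0],[0,0,0,0.8,-4,0.4,0],[0,0,0,1.1,-5.5,0.4,0],[0,0,0,1.3,-7,0.8,0],[0,0,0,1,-8,2,0],[0,0,0,0.5,-9,3,0],[0,0,0,0,-10,4,0],[0,0,0,0,-10,4,0]])

```text
time: 23.6
position: [0.5905, 0.0537, 0.1055]
tool_rot: [-0.286, 3.125, 0.0]
ft_force: [0.7, -0.5, -2.7]
grip_width: 0.113
grip_force: 40.0
```

carry_out(steps=[[0,0,-1.5,-0.4,-1.5,0,0],[0,0,-3,-0.8,-3.5,0,0],[0,0,-5,-1.3,-5.5,0,0],[0,0,-7,-1.8,-7.5,0,0],[0,0,-9,-2.3,-9.5,0,0],[0,0,-11,-2.8,-11.5,0,0],[0,0,-13,-3.4,-13.5,0,0],[0,0,-15,-4,-15.5,0,0],[0,0,-17,-4.5,-17.5,0,0],[0,0,-17,-5,-18.8,0,0],[0,0,-17,-5,-19.1,0,0],[0,0,-17,-5,-19.1,0,0]])

```text
time: 24.8
position: [0.5401, -0.1355, 0.1031]
tool_rot: [0.177, 3.136, 0.001]
ft_force: [0.1, 0.5, -2.3]
grip_width: 0.112
grip_force: 40.0
```

```bash
python3 - <<'E'
from h import *
s=grab("side"); st=ctrl.get_state();print(st["position"],st["tool_rot"],st["grip_width"],st["ft_force"])
px=s["pixels"].astype(int); m=(px[...,0]<95)&(px[...,0]>px[...,2]+10)&(px[...,0]>px[...,1]+6); m[:,:200]=0;m[:,320:]=0
k,l,q,c=cv2.connectedComponentsWithStats(m.astype(np.uint8))
for i in range(1,k):
    if q[i][4]>20: print(q[i],c[i])
E
```

```text
[ 0.54034949 -0.13453013  0.10301253] [1.74751883e-01 3.13643466e+00 1.32242249e-03] 0.10951812772894474 [-0.53923138 -0.16752651 -2.79464105]
[260  59  50  18 202] [280.95049505  65.12376238]
[310  69  10  10  32] [315.03125  72.96875]
[277  91  15  15  44] [283.          98.95454545]
[253 130  24  20 323] [266.63157895 139.44891641]
[232 162  27  27 305] [245.00327869 176.26885246]
```

carry_out(steps=[[0,0,0,0,0,-1,0],[0,0,0,0,0,-2,0],[0,0,0,0,0,-3,0],[0,0,0,0,0,-3.4,0],[0,0,0,0,0,-3.6,0],[0,0,0,0,0,-3.7,0],[0,0,0,0,0,-3.7,0]])

```text
time: 25.55
position: [0.5404, -0.1354, 0.0663]
tool_rot: [0.176, 3.136, 0.0]
ft_force: [-0.1, 0.6, -2.6]
grip_width: 0.108
grip_force: 40.0
```

carry_out(steps=[[0,0,0,0,0,-0.1,0],[0,0,0,0,0,-0.15,0],[0,0,0,0,0,-0.15,0]])

```text
time: 25.85
position: [0.5405, -0.1355, 0.0662]
tool_rot: [0.176, 3.135, 0.001]
ft_force: [-5.3, 1.2, 8.4]
grip_width: 0.11
grip_force: 40.0
```

carry_out(steps=[[0,0,0,0,0,0,0.2],[0,0,0,0,0,0,0.4],[0,0,0,0,0,0,0.4],[0,0,0,0,0,0,0.4],[0,0,0,0,0,0,0.4],[0,0,0,0,0,2,0.4],[0,0,0,0,0,5,0.4],[0,0,0,0,0,9,0.4],[0,0,0,0,0,13,0.4],[0,0,0,0,3,17,0.4],[0,0,0,0,8,21,0.4],[0,0,0,-2,12,25,0.4]])

```text
time: 27.05
position: [0.5268, -0.0298, 0.3003]
tool_rot: [0.176, 3.136, 0.0]
ft_force: [1.3, 1.1, -0.4]
grip_width: 0.399
grip_force: 0.0
```

carry_out(steps=[[0,0,0,0,4,0,0.4],[0,0,0,0,8,0,0.4],[0,0,0,0,13,0,0.4],[0,0,0,0,18,0,0.4],[0,0,0,0,22,0,0.4],[0,0,0,0,22,0,0.4],[0,0,0,0,22,0,0.4]])

```text
time: 27.75
position: [0.5261, 0.1893, 0.2985]
tool_rot: [-0.172, -3.136, 0.002]
ft_force: [0.1, -0.5, 0.1]
grip_width: 0.4
grip_force: 0.0
```

```bash
python3 - <<'E'
from h import *
t=grab("top");s=grab("side"); st=ctrl.get_state();print(st["position"],st["grip_width"],st["time"])
px=t["pixels"].astype(int); M=np.zeros(px.shape[:2],bool); M[138:206,254:324]=1
brown=(px[...,0]>px[...,2]+10)&(px[...,0]<100)&M
tray=M&(px[...,1]>px[...,0]+2)&(px[...,1]<135)
print("tray",rectw(t,(tray|brown)&True,.045)); print("beads",rectw(t,brown,.02),brown.sum())
mat=M&((px[...,2]-px[...,1]>6)|tray|brown);print("mat",rectw(t,mat,.003))
px=s["pixels"].astype(int); m=(px[...,1]>px[...,0]+5)&(px[...,1]>130); m[:, :225]=0; m[140:]=0;m[:,310:]=0
k,l,q,c=cv2.connectedComponentsWithStats(m.astype(np.uint8));i=1+np.argmax(q[1:,4]);print("gate",q[i])
m=(px[...,0]<95)&(px[...,0]>px[...,2]+10)&(px[...,0]>px[...,1]+6); m[:,:200]=0;m[:,320:]=0;m[:150]=0
print("beads side",m.sum())
E
```

```text
[0.52669687 0.1868357  0.29901597] 0.40218281085442775 27.85
tray ((0.5467, -0.079), (0.126, 0.127), 83.6)
beads ((0.5456, -0.0871), (0.083, 0.064), 84.9) 474
mat ((0.5477, -0.0705), (0.189, 0.179), 82.7)
gate [253 107  18  22 306]
beads side 301
```

Tray, beads and mat agree. The gate blob looks narrower in the side view, so I check it in the top view, along with the side pixels that block it.

```bash
python3 - <<'E'
from h import *
t=ld("top");s=ld("side")
px=t["pixels"].astype(int); R=np.zeros(px.shape[:2],bool); R[140:215,335:395]=1
m=R&(px[...,1]>=px[...,0]+2)&(px[...,1]>px[...,2]-25)
k,l,q,c=cv2.connectedComponentsWithStats(m.astype(np.uint8))
for i in range(1,k):
    if q[i][4]>8: print(q[i],c[i])
for z in(.133,.1,.06): print([proj(t,[.52+.98*b,-.3204+.2*b,z]).round(1).tolist() for b in(-.048,.048)])
print(s["pixels"][116,245:290].tolist())
E
```

```text
[362 162  15  32 226] [368.92035398 176.65044248]
[[376.8, 193.2], [370.5, 162.3]]
[[374.0, 194.0], [367.9, 163.8]]
[[370.9, 195.0], [364.9, 165.5]]
[[115, 111, 107], [141, 136, 130], [169, 164, 156], [187, 180, 173], [196, 188, 180], [198, 190, 181], [184, 179, 170], [184, 187, 177], [189, 197, 187], [190, 198, 188], [189, 198, 188], [190, 198, 188], [190, 198, 188], [190, 199, 189], [190, 198, 189], [190, 197, 188], [190, 196, 187], [189, 196, 187], [190, 197, 188], [190, 197, 188], [189, 196, 188], [188, 195, 186], [187, 194, 185], [183, 190, 181], [147, 152, 145], [108, 113, 108], [102, 107, 103], [102, 106, 101], [103, 106, 102], [103, 106, 102], [101, 104, 100], [101, 104, 100], [100, 104, 99], [100, 104, 99], [101, 104, 100], [101, 105, 100], [116, 115, 110], [128, 124, 119], [131, 126, 121], [132, 127, 121], [133, 128, 122], [132, 127, 122], [131, 126, 120], [130, 125, 120], [129, 125, 120]]
```

The gate is unmoved; its narrower look was only the arm's shadow on the right part. Top view: u 362–377, v 162–194, as predicted. Handing in.

```bash
python3 -c "
from bench import ctrl; print(ctrl.close_job())"
```

```text
the job is handed in; nothing more can be done
None
```

I handed the job in at about 28 s: the last camera checks show the gate upright in the rack slot, the tray on the mat within about 10 mm of its centre with all three beads in it, and the gripper clear of everything; no verdict came back.

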